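# Match a gate hinge's strap leaf to its jamb leaf and hold it for the pin

## Task

Pick up the loose strap leaf that has one single wide knuckle, bring its knuckle down into the gap between the two knuckles of the hinge leaf bolted to the jamb block until it sits in the V rest, so that all three holes line up for the pin. Keep the strap level, and finish while still gripping it there in line: do not let go. Leave the spare leaf, the loose pin and the hammer where they are.

Things in the scene. Friction and masses are not known exactly. Their poses are not given: they have to be found in the camera images.
- leaf: loose strap leaf, dark steel, about 0.35 kg: flat plate 34 mm wide (y), 10 mm thick, running from x = -79 mm (round tail) to ONE knuckle at +46 mm: barrel 24 mm diameter, 36 mm long, hole 12 mm along y, its top flush with the plate's. Origin: plate's underside, near the centre of mass; x from tail to knuckle, z up. Lies level, knuckle overhanging, on a batten left or right of the jamb block
- leaf_eye (a point): centre of the hole in the leaf's knuckle: 46 mm ahead (+x) of the leaf's origin and 2 mm below the plate's underside; axes as the leaf's, hole along y
- batten_a: fixed wooden batten on edge that carries the leaf (the spare lies on another like it): 85 mm long (x), 22 mm wide (y), narrower than the plate, 45 mm high. The leaf's origin lies over it, 14 to 24 mm ahead of its middle, so the plate's long edges can be gripped there from above with fingertips reaching below the plate. Origin: centre of underside, on the bench
- jamb: fixed jamb block: brown timber 120 (x) by 150 (y) by 77 mm high, dark steel leaf bolted on top (top 87 mm, bolt heads 92 mm). Its two knuckles (24 mm diameter, 30 mm long, 12 mm holes along y) stand out on its -x side, facing the robot, tops at 87 mm; the 40 mm gap between them takes the leaf's 36 mm knuckle. Origin: on the bench, 10 mm to the knuckles' side (-x) of the timber's centre
- jamb_eye (a point): point on the line of the jamb knuckles' holes, midway between them: 70 mm to -x of the jamb's origin, 75 mm above the bench; axes as the jamb's, holes along y. The leaf's hole centre belongs here, leaf's x along the jamb's x, so that the strap juts out level towards the robot (let go, it would tip down)
- v_rest (a point): bottom of the rigid steel V rest that stands in the gap under the line of holes: 24 mm below point jamb_eye, 30 mm wide (y), flanks 60 degrees from level and about 22 mm high. A 24 mm barrel lowered into it stops within 0.5 mm of the line of the holes. Nothing stands on the robot's side of it above 8 mm
- spare_leaf: bystander: a similar strap leaf with TWO narrow knuckles (9 mm each, 16 mm gap), on the other batten. Origin and axes as the leaf's
- pin: bystander: loose hinge pin, 9 mm diameter, 122 mm long with a small square head, lying on the bench along its x; origin under its shank at mid-length
- hammer: bystander: hammer lying on the bench along its x, handle to -x, 260 mm long; origin on the underside at mid-length
Things that resemble listed ones, but are neither listed nor needed, are in the scene too. What is shaped like the leaf but orange, pink or white is not meant.

How it is judged:
On the way:
1. the strap leaf is gripped and lifted off its batten (contact force between leaf and the fingers above 2 N and height (world z) of leaf_eye above 0.058 m), for 0.2 s.
At the end, for the whole second after the job is handed in: The single-knuckle leaf is still gripped and at rest, its hole centre within 2.5 mm across and 3 mm along the line of the jamb's holes, holes parallel within 0.08 rad, strap level within 0.14 rad; spare leaf moved under 20 mm, pin and hammer under 30 mm (x of leaf_eye in the frame of jamb_eye between -0.0025 and 0.0025 m and z of leaf_eye in the frame of jamb_eye between -0.0025 and 0.0025 m and y of leaf_eye in the frame of jamb_eye between -0.003 and 0.003 m and angle between the y axis of leaf and the y axis of jamb, either way round below 0.08 rad and angle between leaf's own z axis and vertical below 0.14 rad and contact force between leaf and the fingers above 2 N and linear speed of leaf below 0.02 m/s and distance of spare_leaf from where it was at the start of the episode below 0.02 m and distance of each of pin, hammer from where it was at the start of the episode below 0.03 m); the arm keeps its last pose, push and grip.
It fails at once if the spare leaf, pin or hammer is disturbed (distance of spare_leaf from where it was at the start of the episode above 0.02 m or distance of any of pin, hammer from where it was at the start of the episode above 0.03 m).
It also fails if it takes over 38 s, if anything falls off the work surface, if the arm or the gripper's body presses on something with over 40 N, if the wrist force passes 120 N, or if a joint passes its speed limit or range.

## Robot

A 6-joint arm with a two-finger parallel gripper is mounted at the origin on the work surface. World frame = base frame: x ahead of the robot, y to its left, z up, the work surface at z = 0. Lengths are in m, angles in rad, forces in N, time in s.
With the tool pointing down it reaches from about 0.35 to 0.775 m from the base axis. Payload 7.3 kg.
Tool frame: the origin (TCP) lies at the very end of the fingers, on their centre line; the grasp point (between the pads) lies 19 mm behind it (robot.hold_point_z is the distance from the TCP to the grasp point, in m); y points along the fingers, z is the direction in which the jaws open and shut, and the axes are right-handed (so a half turn about y gives the same grasp; the last joint's range is limited). The gripper opens to 92 mm and grips with 3 to 60 N. Pads are 19 mm wide; open, the fingers measure 130 mm over their backs; the gripper's body (75 mm by 190 mm) begins 47 mm behind the grasp point.
Start: joints at [-1.437, 0.342, 1.524, -0, 1.275, -0.146], TCP at [0.145, -0.505, 0.227] pointing down, gripper open.
Joint ranges: [-2.53, 2.53], [-0.77, 2.02], [0.04, 2.7], [-1, 4.14], [0.28, 2.66], [-3.11, 3.11]. Speed limits (rad/s): [2.57, 2.57, 3.14, 3.14, 3.14, 3.14].

## Interface

Orientations are given as [roll, pitch, yaw] about the fixed x, y, z axes, in that order (R = Rz(yaw) Ry(pitch) Rx(roll)).
In Python, from cell import robot gives the robot as it stands.
- The arm moves only by the shell command python3 -m crank 'ROWS' [OPENING] [FORCE]. ROWS is a JSON object of lists of equal length, an entry for each row: "xyz": the shift along the tool's x, y, z in cm, a list of three; "roll": the turn about the tool's y in degrees. A call has 1 to 20 rows; each row shifts and turns the commanded pose from where the row before left it, along the tool's axes as they then stand; what a row does not reach is not made up. A row lasts 1/10 s, in which the tool goes at most 50 mm and 8.59 degrees, less where a joint would pass 70% of its speed; a pose out of reach is approached as far as the arm can. A call is refused whole if a number of a shift passes 5 or a number of a turn 8.59, either way. A call with a gripper value outside its range is refused whole. OPENING is the gripper command: -1 is fully open, 1 is shut, values between are in proportion, set as the call begins (- or left out, the last holds). The fingers move at their own pace and stop on an object; FORCE is the grip in N (left out, the last holds). Time passes only in rows, so rows that do not move let the fingers close. It gives the time, the measured TCP pose, the force and the opening at its end, in the units of the state.
- robot.observe(): the state, without advancing time (a new reading comes with each control period).
- robot.read_camera(name): name is "scene" or "top" or "wrist"; returns the picture (480x640x3 uint8, red, green, blue); there is no depth.
- robot.calibration(name): a dict with "intrinsics" (3x3 intrinsics, pixels), "pose" (4x4, takes a point from camera to world coordinates). Camera axes: x right, y down, z forward; pixel columns grow to the right and rows downward; lengths in m; the calibration is good to about 2 mm. A picture is of the moment at which its call begins: read the wrist's pose just before it. calibration takes no time and is no camera call; for the wrist camera it gives the pose at the moment of the call.
- robot.hand_in(): hands the job in, once; it reports no verdict.
The state is a dict: "time": time; "qpos": joint angles; "qvel": joint speeds; "joint_efforts": joint torques, N m; "tool_pos": TCP position; "tool_rot": TCP orientation; "contact_force": force on the tool from outside, world axes, zero at the start; "torque": the same for the moment, N m; "opening": finger opening in m.
Only numpy, scipy, OpenCV 4.12 (cv2) and the standard library are available. Lean on these libraries where they do the work, as an engineer would, in place of code of your own. Each camera call takes 0.05 s, during which the arm holds its last target.

## Working session

There is one attempt and no reset: what is moved stays moved. The work goes in short steps, Python scripts to look and compute and a shell command to move; the robot and the scene stay as the last step left them, time stands still between calls to the robot, and variables do not carry over. Pictures are saved under pics/ and viewed, and the job is handed in when it is done.

```bash
ls; mkdir -p pics; python3 - <<'E'
from cell import robot
import cv2
s=robot.observe();print(s)
for n in("scene","top","wrist"):
    c=robot.calibration(n);print(n,c["intrinsics"],c["pose"])
    cv2.imwrite(f"pics/{n}0.png",robot.read_camera(n)[:,:,::-1])
E
```

```text
pics
{'time': 0.0, 'qpos': array([-1.43699856e+00,  3.42721901e-01,  1.52495151e+00,  2.65917327e-07,
        1.27539548e+00, -1.45987463e-01]), 'qvel': array([ 0.00175299, -0.00213047,  0.00101348, -0.00073508, -0.00096713,
        0.00057707]), 'joint_efforts': array([ 1.54196012e-03, -4.31229115e+01, -2.44216686e+01,  7.19773024e-02,
        5.60502650e-02, -1.21295593e-04]), 'tool_pos': array([ 0.14495547, -0.50420075,  0.22606825]), 'tool_rot': array([-1.57225682e+00,  2.14998919e-04, -2.86180766e+00]), 'contact_force': array([ 0.35623261, -0.52339661, -0.6015497 ]), 'torque': array([-0.03206802,  0.01169464, -0.0047778 ]), 'opening': 0.09192145832672627}
scene [[504.1826501    0.         323.07887923]
 [  0.         504.1826501  239.52041995]
 [  0.           0.           1.        ]] [[ 0.76499412  0.39746841 -0.5067572   1.05516314]
 [ 0.64377478 -0.44946202  0.61930439 -0.62057619]
 [ 0.01838582 -0.80000172 -0.59971594  0.73367947]
 [ 0.          0.          0.          1.        ]]
top [[495.33624531   0.         318.04541209]
 [  0.         495.33624531 239.72352709]
 [  0.           0.           1.        ]] [[-0.02188388 -0.99079261  0.133608    0.40476758]
 [-0.99961645  0.02395314  0.01389965  0.0486553 ]
 [-0.016972   -0.13325258 -0.99093678  1.12288669]
 [ 0.          0.          0.          1.        ]]
wrist [[336.17832932   0.         321.1028426 ]
 [  0.         336.17832932 240.90951587]
 [  0.           0.           1.        ]] [[ 0.27681598 -0.92293338 -0.26751989  0.21710349]
 [-0.96092219 -0.26622209 -0.07585741 -0.48319658]
 [-0.00120837  0.27806434 -0.96056169  0.38396357]
 [ 0.          0.          0.          1.        ]]
```

View pics/top0.png

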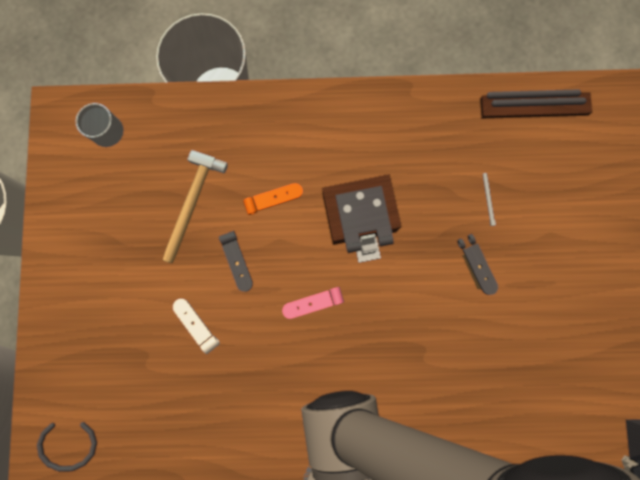

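View pics/scene0.png

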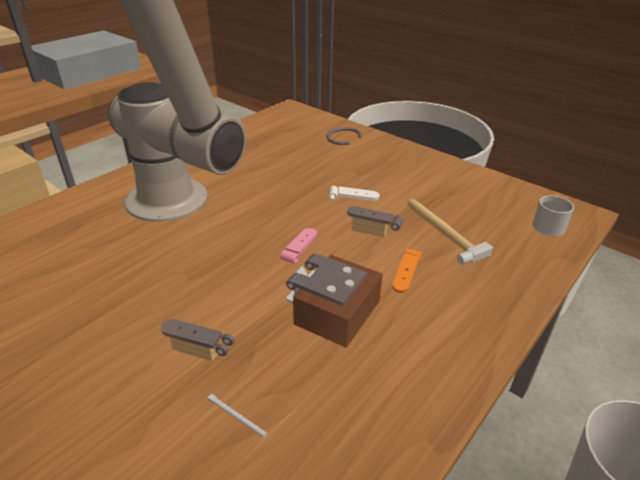

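Candidates (top image): dark strap at (237,262), dark strap with two prongs at (478,265), orange (273,198), pink (312,303), white (195,325). By the description I choose the dark one at (237,262), whose knuckle is near (229,238). Next are close crops to check this.

```bash
python3 - <<'E'
import cv2,numpy as np
t=cv2.imread("pics/top0.png")
a=cv2.resize(t[220:304,190:290],None,fx=4,fy=4,interpolation=cv2.INTER_CUBIC)
b=cv2.resize(t[220:304,430:530],None,fx=4,fy=4,interpolation=cv2.INTER_CUBIC)
cv2.imwrite("pics/c1.png",np.hstack([a,b]))
cv2.imwrite("pics/c2.png",cv2.resize(t[170:270,310:410],None,fx=6,fy=6,interpolation=cv2.INTER_CUBIC))
s=cv2.imread("pics/scene0.png")
cv2.imwrite("pics/c3.png",cv2.resize(s[190:250,335:415],None,fx=8,fy=8,interpolation=cv2.INTER_CUBIC))
E
```

```text
(no output)
```

View pics/c1.png

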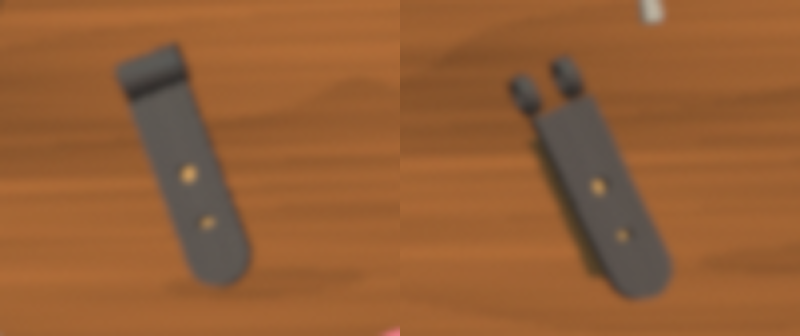

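View pics/c2.png

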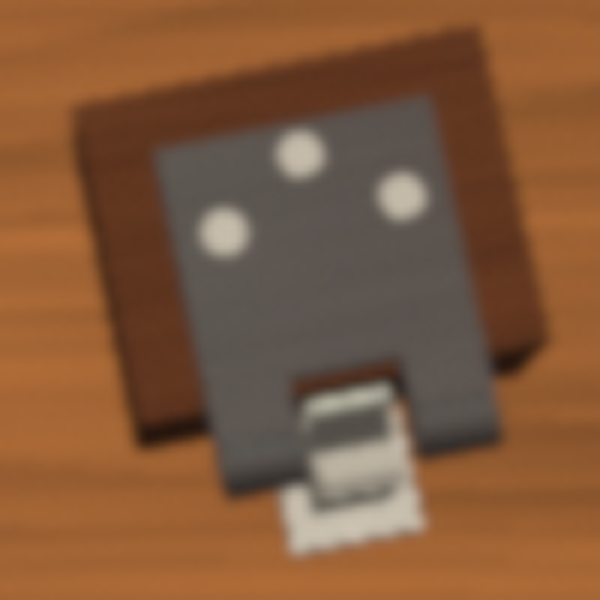

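View pics/c3.png

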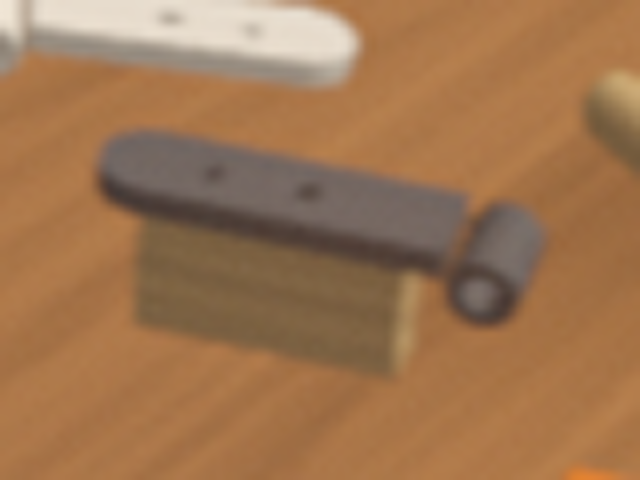

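View pics/wrist0.png

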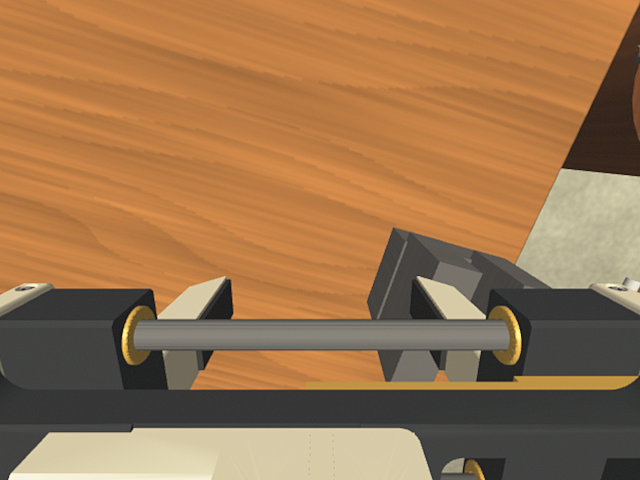

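The crops confirm it: the strap at (237,262) has one wide barrel at crop (152,70), while (478,265) has two narrow knuckles and is the spare. Next I estimate poses by fitting the model to both views.

```bash
cat > h.py <<'E'
from cell import robot
import numpy as np,cv2
from scipy.optimize import minimize,least_squares
from scipy.spatial.transform import Rotation as R
def proj(P,K,T):
    P=np.atleast_2d(P); Q=(P-T[:3,3])@T[:3,:3]; return (Q[:,:2]/Q[:,2:])@np.array(K)[:2,:2].T+np.array(K)[:2,2]
def ray(px,z,K,T):
    d=T[:3,:3]@np.linalg.solve(K,[px[0],px[1],1]); return T[:3,3]+d*(z-T[2,3])/d[2]
def pose(x,y,z,yaw,P):
    c,s=np.cos(yaw),np.sin(yaw); P=np.atleast_2d(P); return np.c_[c*P[:,0]-s*P[:,1]+x,s*P[:,0]+c*P[:,1]+y,P[:,2]+z]
def leafparts():
    a=np.linspace(np.pi/2,3*np.pi/2,15)
    o=[(-62+17*np.cos(t),17*np.sin(t)) for t in a]+[(34,-17),(34,17)]
    plate=np.array([(x,y,z) for x,y in o for z in(0,10)])/1e3
    b=np.linspace(0,2*np.pi,24)
    bar=np.array([(46+12*np.cos(t),y,-2+12*np.sin(t)) for t in b for y in(-18,18)])/1e3
    return [plate,bar]
def mask(parts,K,T,S=4,shape=(480,640)):
    m=np.zeros(shape,np.uint8)
    for p in parts:
        h=cv2.convexHull(proj(p,K,T).astype(np.float32)); cv2.fillConvexPoly(m,np.round(h*16).astype(np.int32),255,cv2.LINE_AA,4)
    return m
def cal(n):
    c=robot.calibration(n); return np.array(c["intrinsics"]),np.array(c["pose"])
E
python3 - <<'E'
from h import *
ims={n:cv2.imread(f"pics/{n}0.png") for n in("top","scene")}
boxes={"top":(205,222,265,300),"scene":(340,200,408,234)}
def dark(im):
    h=cv2.cvtColor(im,cv2.COLOR_BGR2HSV); return ((h[...,1]<90)&(h[...,2]<135)).astype(float)
K,T=cal("top"); a=ray((190+222/4,220+287/4),.055,K,T); b=ray((190+152/4,220+62/4),.05,K,T)
print(a,b); yaw=np.arctan2(*(b-a)[[1,0]])
x0=np.r_[a[:2]+(b-a)[:2]*0.57,yaw]
def f(p,ns):
    e=0
    for n in ns:
        K,T=cal(n);x,y,X,Y=boxes[n]
        m=mask([pose(p[0],p[1],.045,p[2],q) for q in leafparts()],K,T)/255.
        e+=np.abs(cv2.GaussianBlur(m,(5,5),1)-cv2.GaussianBlur(dark(ims[n]),(5,5),1))[y:Y,x:X].sum()
    return e
for ns in(["top"],["scene"],["top","scene"]):
    r=minimize(f,x0,(ns,),method="Nelder-Mead",options=dict(initial_simplex=[x0,x0+[.01,0,0],x0+[0,.01,0],x0+[0,0,.1]]))
    print(ns,r.x,r.fun)
p=r.x
out=[]
for n in ims:
    K,T=cal(n);x,y,X,Y=boxes[n];im=cv2.resize(ims[n],None,fx=6,fy=6,interpolation=cv2.INTER_CUBIC)
    for q in leafparts():
        h=cv2.convexHull(((proj(pose(p[0],p[1],.045,p[2],q),K,T)+.5)*6).astype(np.float32)); cv2.polylines(im,[h.astype(int)],True,(0,255,0),1)
    out.append(im[(y-5)*6:(Y+5)*6,(x-5)*6:(X+5)*6])
    cv2.imwrite(f"pics/fit_{n}.png",out[-1])
s=cv2.imread("pics/scene0.png")
cv2.imwrite("pics/c4.png",cv2.resize(s[245:345,280:390],None,fx=6,fy=6,interpolation=cv2.INTER_CUBIC))
E
```

```text
[0.43965282 0.22210018 0.055     ] [0.56355525 0.26113307 0.05      ]
['top'] [0.5148381  0.24694508 0.38958587] 231.9968934555768
['scene'] [0.5132451  0.24741098 0.34013699] 204.12828685819647
['top', 'scene'] [0.51565614 0.24721022 0.37899087] 440.5411764705883
```

View pics/c4.png

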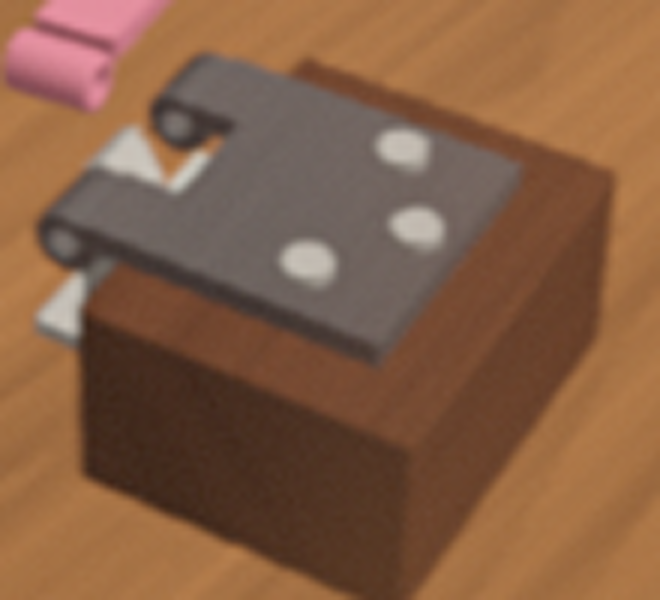

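View pics/fit_top.png

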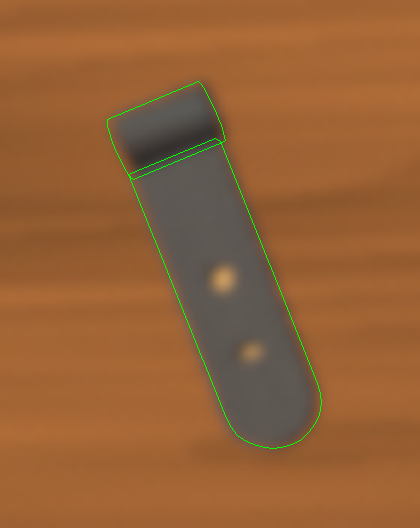

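View pics/fit_scene.png

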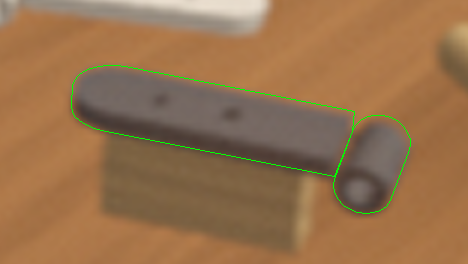

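```bash
python3 - <<'E'
from h import *
Tp=[((75,108),(70,75,77)),((478,28),(70,-75,77)),((138,432),(-50,75,77)),((546,335),(-50,-75,77)),((228,495),(-82,50,75)),((500,440),(-82,-50,75))]
Sp=[((612,178),(70,75,77)),((410,445),(70,-75,77)),((82,312),(-50,-75,77)),((305,60),(-50,75,77)),((65,245),(-70,-50,75)),((178,122),(-70,20,75)),((82,472),(-50,-75,0)),((405,600),(70,-75,0)),((600,335),(70,75,0))]
D={"top":(Tp,(310,170)),"scene":(Sp,(280,245))}
def res(p,ns):
    o=[]
    for n in ns:
        K,T=cal(n);L,off=D[n]
        uv=(np.array([l[0] for l in L])+.5)/6-.5+off
        o.append((proj(pose(p[0],p[1],0,p[2],np.array([l[1] for l in L])/1e3),K,T)-uv).ravel())
    return np.concatenate(o)
for ns in(["top"],["scene"],["top","scene"]):
    r=least_squares(res,[.5,-.05,0],args=(ns,),loss="soft_l1"); print(ns,r.x,"eye",pose(*r.x[:2],0,r.x[2],[[-.07,0,.075]]));
    print(np.round(r.fun.reshape(-1,2),1).tolist())
E
```

```text
['top'] [ 0.60559764 -0.0323988   0.18468036] eye [[ 0.53678799 -0.04525306  0.075     ]]
[[-1.0, -0.6], [-0.3, -1.4], [0.1, -0.8], [1.0, 0.9], [-0.2, 1.0], [0.4, 0.5]]
['scene'] [ 0.60571528 -0.03326509  0.18389775] eye [[ 0.53689559 -0.0460655   0.075     ]]
[[1.4, -1.9], [0.8, 0.3], [-1.0, -1.0], [0.1, -1.4], [0.0, -0.3], [-0.3, 0.3], [-0.3, 0.9], [-0.3, 3.3], [0.1, -0.2]]
['top', 'scene'] [ 0.60554804 -0.03281299  0.18376817] eye [[ 0.53672669 -0.04560448  0.075     ]]
[[-0.8, -0.6], [-0.1, -1.4], [0.3, -0.8], [1.1, 1.0], [-0.1, 1.1], [0.6, 0.6], [1.4, -2.1], [0.9, 0.1], [-0.9, -1.1], [0.2, -1.5], [0.1, -0.5], [-0.2, 0.2], [-0.2, 0.7], [-0.3, 3.1], [0.1, -0.3]]
```

```bash
cat > go.py <<'E'
import sys
from h import *
# usage go.py x y z(TCP) yaw(tool)
def tgt(x,y,z,yaw):
    s=robot.observe(); M=R.from_euler("xyz",s["tool_rot"])
    d=M.inv().apply(np.array([x,y,z])-s["tool_pos"])*100
    print("t",round(s["time"],2),"pos",np.round(s["tool_pos"],4),"rot",np.round(s["tool_rot"],4),"shift cm (current tool axes)",np.round(d,2),"roll deg",round(-np.degrees((yaw-s["tool_rot"][2]+np.pi)%(2*np.pi)-np.pi),2))
if __name__=="__main__": tgt(*map(float,sys.argv[1:5]))
E
python3 go.py 0.42 -0.28 0.2 -2.767; python3 - <<'E'
from h import *
a=np.array([.42,-.28,.2]);b=np.array([.478,.232,.2])
print(R.from_euler("xyz",[-1.5708,0,-2.862]).inv().apply(b-a)*100)
E
```

```text
t 0.15 pos [ 0.145  -0.5043  0.2262] rot [-1.5719e+00  2.0000e-04 -2.8618e+00] shift cm (current tool axes) [-32.63   2.64 -13.96] roll deg -5.43
[-1.97041381e+01  1.74885725e-04 -4.76112060e+01]
```

```bash
python3 -m crank '{"xyz":[[-3.6,0.3,-1.55],[-3.6,0.3,-1.55],[-3.6,0.3,-1.55],[-3.6,0.3,-1.55],[-3.6,0.3,-1.55],[-3.6,0.3,-1.55],[-3.6,0.3,-1.55],[-3.6,0.3,-1.55],[-3.6,0.3,-1.55],[-1.8,0,-4.3],[-1.8,0,-4.3],[-1.8,0,-4.3],[-1.8,0,-4.3],[-1.8,0,-4.3],[-1.8,0,-4.3],[-1.8,0,-4.3],[-1.8,0,-4.3],[-1.8,0,-4.3],[-1.8,0,-4.3],[-1.8,0,-4.3]],"roll":[0,0,0,0,0,0,0,0,0,0,0,0,0,0,0,0,0,0,0,0]}'; python3 go.py 0.478 0.232 0.2 -2.767
```

```text
time: 2.15
tool_pos: [0.4773, 0.2302, 0.1995]
tool_rot: [-1.571, -0.0, -2.862]
contact_force: [0.8, -1.0, 0.1]
opening: 0.0918
t 2.15 pos [0.4773 0.2302 0.1995] rot [-1.5705e+00 -3.0000e-04 -2.8616e+00] shift cm (current tool axes) [-0.12 -0.05 -0.15] roll deg -5.42
```

```bash
python3 -m crank '{"xyz":[[0,0,0],[0,0,0],[0,0,0]],"roll":[-5.4,0,0]}'; python3 - <<'E'
from h import *
K,T=cal("wrist"); im=robot.read_camera("wrist")[:,:,::-1].copy(); np.savez("w1.npz",K=K,T=T); cv2.imwrite("pics/w1.png",im)
v=im.copy()
for q in leafparts():
    h=cv2.convexHull(proj(pose(.515,.247,.045,.375,q),K,T).astype(np.float32)); cv2.polylines(v,[h.astype(int)],True,(0,255,0),1)
cv2.imwrite("pics/w1o.png",v); print(robot.observe()["tool_pos"],robot.observe()["tool_rot"])
E
```

```text
time: 2.45
tool_pos: [0.4773, 0.2279, 0.1994]
tool_rot: [-1.571, -0.001, -2.77]
contact_force: [-0.5, -0.8, -0.0]
opening: 0.0921
[0.47745867 0.22749847 0.19952268] [-1.57058181e+00 -6.19983500e-04 -2.77043999e+00]
```

View pics/w1o.png

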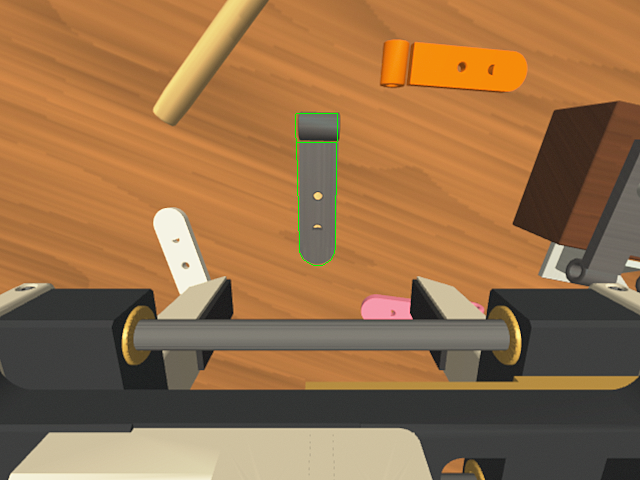

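The green model outline lands on the dark strap: knuckle (318,127), tail (317,265). I'll refine the fit on this sharper wrist view.

```bash
python3 - <<'E'
from h import *
d=np.load("w1.npz");K,T=d["K"],d["T"]; im=cv2.imread("pics/w1.png")
h=cv2.cvtColor(im,cv2.COLOR_BGR2HSV); dk=((h[...,1]<100)).astype(np.uint8)
dk=cv2.morphologyEx(dk,cv2.MORPH_CLOSE,np.ones((15,15)))
dk=dk.astype(float); x,y,X,Y=285,100,355,278
def f(p):
    m=mask([pose(p[0],p[1],.045,p[2],q) for q in leafparts()],K,T)/255.
    return np.abs(cv2.GaussianBlur(m,(5,5),1)-cv2.GaussianBlur(dk,(5,5),1))[y:Y,x:X].sum()
x0=np.array([.515,.247,.375])
r=minimize(f,x0,method="Nelder-Mead",options=dict(initial_simplex=[x0,x0+[.005,0,0],x0+[0,.005,0],x0+[0,0,.05]]));p=r.x;print(p,r.fun,f(x0))
v=cv2.resize(im,None,fx=4,fy=4,interpolation=cv2.INTER_CUBIC)
for q in leafparts():
    g=cv2.convexHull(((proj(pose(p[0],p[1],.045,p[2],q),K,T)+.5)*4).astype(np.float32)); cv2.polylines(v,[g.astype(int)],True,(0,255,0),1)
v=v[100*4:280*4,270*4:370*4]; cv2.imwrite("pics/w1f.png",cv2.resize(v,None,fx=.8,fy=.8))
E
```

```text
[0.51628839 0.24661394 0.34879235] 294.6982210394642 451.9494006661413
```

View pics/w1f.png

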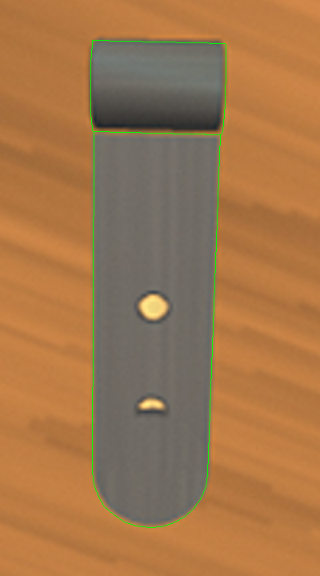

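```bash
python3 go.py 0.5163 0.2466 0.031 -2.7928
```

```text
t 2.5 pos [0.4775 0.2275 0.1995] rot [-1.5706e+00 -6.0000e-04 -2.7704e+00] shift cm (current tool axes) [-4.32 16.85 -0.37] roll deg 1.28
```

```bash
python3 -m crank '{"xyz":[[-2.1,0,-0.2],[-2.2,0,-0.2],[0,3,0],[0,3,0],[0,3,0],[0,3,0],[0,0,0]],"roll":[1.3,0,0,0,0,0,0]}'; python3 go.py 0.5163 0.2466 0.031 -2.7928
```

```text
time: 3.2
tool_pos: [0.5139, 0.2451, 0.0761]
tool_rot: [-1.571, -0.008, -2.793]
contact_force: [0.1, 0.3, 0.7]
opening: 0.0916
t 3.2 pos [0.5139 0.2451 0.0761] rot [-1.5709 -0.0082 -2.7935] shift cm (current tool axes) [-0.31  4.51 -0.06] roll deg -0.04
```

```bash
python3 -m crank '{"xyz":[[-0.2,1.5,-0.1],[0,1.5,0],[0,1.45,0],[0,0,0],[0,0,0]],"roll":[0,0,0,0,0]}'; python3 go.py 0.5163 0.2466 0.031 -2.7928;python3 - <<'E'
from h import *
cv2.imwrite("pics/w2.png",robot.read_camera("wrist")[:,:,::-1])
E
```

```text
time: 3.7
tool_pos: [0.5187, 0.2489, 0.0362]
tool_rot: [-1.571, 0.002, -2.791]
contact_force: [0.4, 0.0, 0.6]
opening: 0.0919
t 3.7 pos [0.5187 0.2489 0.0362] rot [-1.5706e+00  1.6000e-03 -2.7908e+00] shift cm (current tool axes) [0.3  0.51 0.13] roll deg 0.11
```

View pics/w2.png

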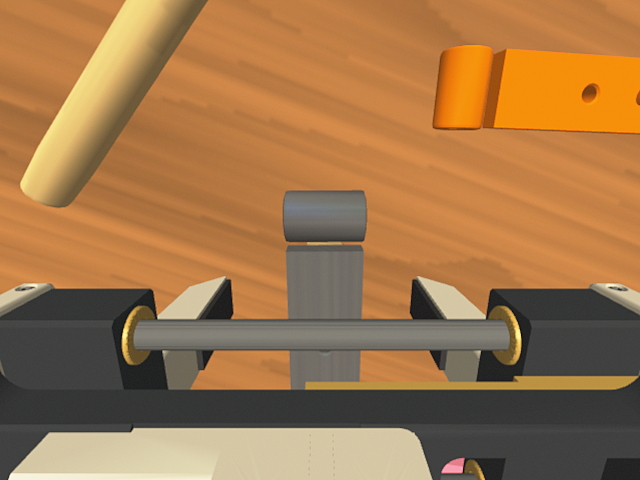

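The strap is centred between the fingers (plate about 287–363, fingers 232–411) with the knuckle ahead at (325,216). I'll make the last small correction and close.

```bash
python3 -m crank '{"xyz":[[0.3,0.5,0.1],[0,0,0],[0,0,0]],"roll":[0,0,0]}'; python3 go.py 0.5163 0.2466 0.031 -2.7928
python3 -m crank '{"xyz":[[0,0,0],[0,0,0],[0,0,0],[0,0,0],[0,0,0],[0,0,0],[0,0,0],[0,0,0]],"roll":[0,0,0,0,0,0,0,0]}' 1 40
```

```text
time: 4.05
tool_pos: [0.5154, 0.2468, 0.0304]
tool_rot: [-1.571, 0.0, -2.79]
contact_force: [-0.4, 0.5, -1.0]
opening: 0.0918
t 4.05 pos [0.5154 0.2468 0.0304] rot [-1.5707e+00  3.0000e-04 -2.7904e+00] shift cm (current tool axes) [-0.08 -0.06  0.05] roll deg 0.14
time: 4.85
tool_pos: [0.5155, 0.2468, 0.0302]
tool_rot: [-1.571, -0.0, -2.79]
contact_force: [-0.0, -0.2, -1.0]
opening: 0.0337
```

```bash
python3 -m crank '{"xyz":[[0,-1,0],[0,-2,0],[0,-3,0],[0,-3,0],[0,-2,0],[0,0,0]],"roll":[0,0,0,0,0,0]}'; python3 go.py 0.444 -0.063 0.14 -2.9576
```

```text
time: 5.45
tool_pos: [0.5169, 0.2474, 0.1434]
tool_rot: [-1.571, 0.006, -2.79]
contact_force: [1.2, 0.1, -3.1]
opening: 0.0333
t 5.45 pos [0.5169 0.2474 0.1434] rot [-1.5705  0.006  -2.7901] shift cm (current tool axes) [17.53  0.25 26.63] roll deg 9.6
```

```bash
python3 -m crank '{"xyz":[[1.75,0,2.66],[1.75,0,2.66],[1.75,0,2.66],[1.75,0,2.66],[1.75,0,2.66],[1.75,0,2.66],[1.75,0,2.66],[1.75,0,2.66],[1.75,0,2.66],[1.75,0,2.66],[0,0,0],[0,0,0],[0,0,0],[0,0,0],[0,0,0]],"roll":[0,0,0,0,0,0,0,0,0,0,4.8,4.8,0,0,0]}'; python3 go.py 0.444 -0.063 0.14 -2.9576; python3 - <<'E'
from h import *
K,T=cal("wrist"); im=robot.read_camera("wrist")[:,:,::-1].copy(); np.savez("w3.npz",K=K,T=T); cv2.imwrite("pics/w3.png",im)
s=robot.observe(); c=s["tool_pos"]; yaw=s["tool_rot"][2]+np.pi; o=c+[.0007*np.cos(yaw),.0007*np.sin(yaw),.0148]
for q in leafparts():
    h=cv2.convexHull(proj(pose(*o,yaw,q),K,T).astype(np.float32)); cv2.polylines(im,[h.astype(int)],True,(0,255,0),1)
J=(.6055,-.0328,0,.184)
def box(a,b): return np.array([(x,y,z) for x in(a[0],b[0]) for y in(a[1],b[1]) for z in(a[2],b[2])])/1e3
b=np.linspace(0,6.283,24)
for q in [box((-50,-75,77),(70,75,77))]+[np.array([(-70+12*np.cos(t),y,75+12*np.sin(t)) for t in b for y in(y0,y0+s_*30)])/1e3 for y0,s_ in((20,1),(-20,-1))]:
    h=cv2.convexHull(proj(pose(*J,q),K,T).astype(np.float32)); cv2.polylines(im,[h.astype(int)],True,(255,255,0),1)
cv2.imwrite("pics/w3o.png",im)
E
```

```text
time: 6.95
tool_pos: [0.4424, -0.0628, 0.1398]
tool_rot: [-1.571, -0.001, -2.956]
contact_force: [0.4, -0.1, -3.7]
opening: 0.0337
t 6.95 pos [ 0.4424 -0.0628  0.1398] rot [-1.5711e+00 -8.0000e-04 -2.9557e+00] shift cm (current tool axes) [-0.16 -0.02  0.05] roll deg 0.11
```

View pics/w3o.png

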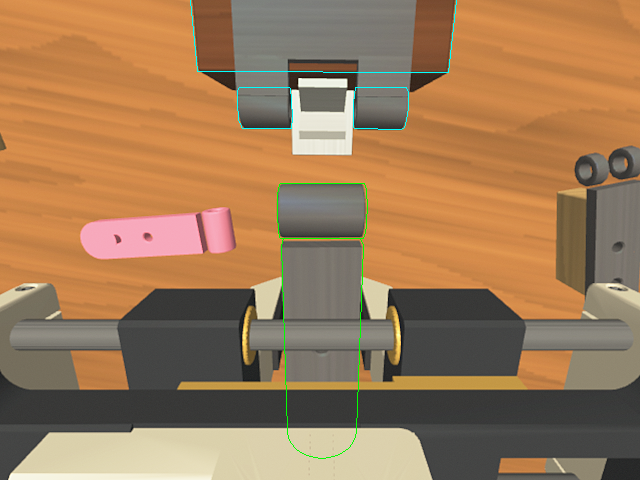

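Strap gripped: barrel at (322,211), jamb knuckles at (265,108) and (381,108), V rest between them; both overlays match. I'll enlarge this to see residual offsets.

```bash
python3 - <<'E'
import cv2
v=cv2.imread("pics/w3o.png")[55:250,225:420]
cv2.imwrite("pics/w3c.png",cv2.resize(v,None,fx=3.07,fy=3.07,interpolation=cv2.INTER_NEAREST))
E
```

```text
(no output)
```

View pics/w3c.png

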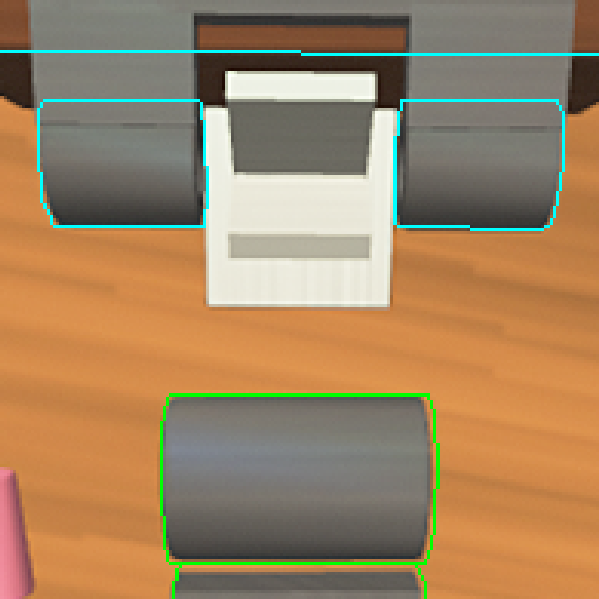

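```bash
python3 -m crank '{"xyz":[[-1.5,0,0.05],[-2,0,0],[-1.4,0,0],[0,1,0],[0,1,0],[0,0,0],[0,0,0],[0,0,0]],"roll":[0,0,0,0,0,0,0,0]}'; python3 go.py 0.4909 -0.0541 0.0622 -2.9576
```

```text
time: 7.8
tool_pos: [0.4907, -0.0548, 0.1204]
tool_rot: [-1.571, 0.0, -2.958]
contact_force: [0.2, -0.2, -3.2]
opening: 0.0338
t 7.8 pos [ 0.4907 -0.0548  0.1204] rot [-1.5706e+00  1.0000e-04 -2.9579e+00] shift cm (current tool axes) [-0.03  5.82 -0.06] roll deg -0.02
```

```bash
python3 -m crank '{"xyz":[[0,0.7,-0.05],[0,0.8,0],[0,0.7,0],[0,0,0],[0,0,0]],"roll":[0,0,0,0,0]}'; python3 go.py 0.4909 -0.0541 0.0622 -2.9576; python3 - <<'E'
from h import *
im=robot.read_camera("wrist")[:,:,::-1]; cv2.imwrite("pics/w4.png",cv2.resize(im[100:300,220:430],None,fx=3.5,fy=3,interpolation=cv2.INTER_CUBIC))
E
```

```text
time: 8.3
tool_pos: [0.4907, -0.0541, 0.0979]
tool_rot: [-1.571, -0.001, -2.958]
contact_force: [0.2, 0.2, -3.9]
opening: 0.0334
t 8.3 pos [ 0.4907 -0.0541  0.0979] rot [-1.5710e+00 -6.0000e-04 -2.9578e+00] shift cm (current tool axes) [-0.02  3.57  0.  ] roll deg -0.01
```

View pics/w4.png

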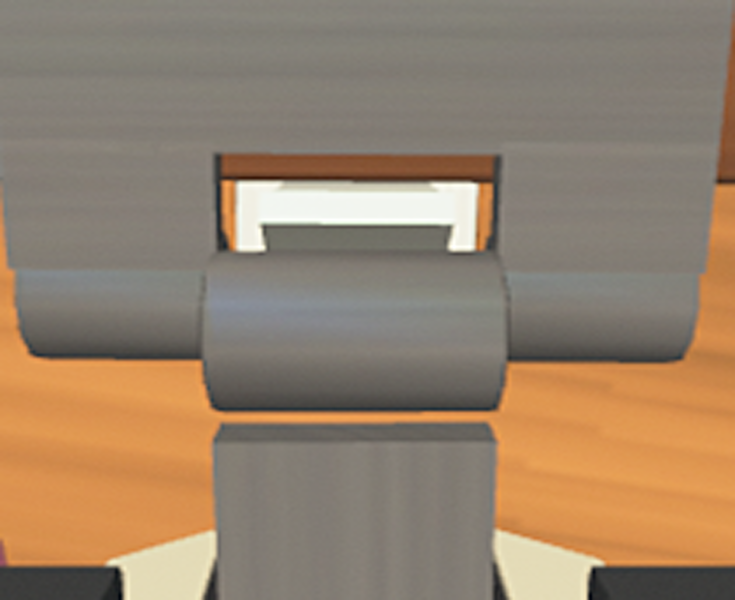

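Barrel centre is about column 355 against gap centre about 358 (edges 216 and 500), so roughly 0.4 mm to the right (+tool z). I'll correct that and descend.

```bash
python3 -m crank '{"xyz":[[0,0.6,0.04],[0,0.7,0],[0,0.6,0],[0,0.3,0],[0,0.2,0],[0,0.2,0],[0,0,0],[0,0,0]],"roll":[0,0,0,0,0,0,0,0]}'; python3 go.py 0.4909 -0.0541 0.0622 -2.9576
```

```text
time: 9.15
tool_pos: [0.491, -0.0546, 0.0723]
tool_rot: [-1.571, 0.0, -2.958]
contact_force: [0.4, -0.7, -3.3]
opening: 0.0334
t 9.15 pos [ 0.491  -0.0546  0.0723] rot [-1.5706e+00  2.0000e-04 -2.9578e+00] shift cm (current tool axes) [ 0.    1.01 -0.05] roll deg -0.01
```

```bash
python3 -m crank '{"xyz":[[0,0.2,0],[0,0.2,0],[0,0.2,0],[0,0.1,0],[0,0.1,0],[0,0.1,0],[0,0,0],[0,0,0]],"roll":[0,0,0,0,0,0,0,0]}'; python3 go.py 0.4909 -0.0541 0.0622 -2.9576
```

```text
time: 9.95
tool_pos: [0.4909, -0.0546, 0.0632]
tool_rot: [-1.571, -0.0, -2.958]
contact_force: [-0.4, 1.4, -3.0]
opening: 0.0334
t 9.95 pos [ 0.4909 -0.0546  0.0632] rot [-1.5707 -0.     -2.9578] shift cm (current tool axes) [-0.01  0.1  -0.05] roll deg -0.01
```

No V contact yet (force is still just the leaf's weight). I'll continue in 0.5 mm steps.

```bash
python3 -m crank '{"xyz":[[0,0.05,0],[0,0.05,0],[0,0,0],[0,0,0]],"roll":[0,0,0,0]}'; python3 -m crank '{"xyz":[[0,0.05,0],[0,0,0],[0,0,0]],"roll":[0,0,0]}'
```

```text
time: 10.35
tool_pos: [0.4908, -0.0546, 0.0622]
tool_rot: [-1.571, -0.0, -2.958]
contact_force: [-1.4, 0.0, -2.7]
opening: 0.0334
time: 10.65
tool_pos: [0.4908, -0.0546, 0.0618]
tool_rot: [-1.571, -0.0, -2.958]
contact_force: [-2.9, -1.1, -1.0]
opening: 0.0334
```

Force is building toward −x and +z, so the barrel is touching the far flank. I'll ease back 0.3 mm and settle.

```bash
python3 -m crank '{"xyz":[[0.03,0.0,0],[0,0,0],[0,0,0]],"roll":[0,0,0]}'; python3 -m crank '{"xyz":[[0,0.05,0],[0,0,0],[0,0,0]],"roll":[0,0,0]}'
```

```text
time: 10.95
tool_pos: [0.4906, -0.0546, 0.0617]
tool_rot: [-1.571, 0.0, -2.958]
contact_force: [-1.5, -0.8, -2.2]
opening: 0.0337
time: 11.25
tool_pos: [0.4906, -0.0546, 0.0613]
tool_rot: [-1.571, -0.0, -2.958]
contact_force: [-2.9, -0.9, 0.4]
opening: 0.0335
```

```bash
python3 -m crank '{"xyz":[[0.04,0.0,0],[0,0,0],[0,0,0]],"roll":[0,0,0]}'; python3 -m crank '{"xyz":[[0,0.05,0],[0,0,0],[0,0,0]],"roll":[0,0,0]}'
```

```text
time: 11.55
tool_pos: [0.4904, -0.0547, 0.0612]
tool_rot: [-1.571, 0.0, -2.958]
contact_force: [-0.6, 0.1, -1.0]
opening: 0.0334
time: 11.85
tool_pos: [0.4904, -0.0547, 0.0608]
tool_rot: [-1.571, 0.0, -2.958]
contact_force: [-0.4, 0.9, 1.3]
opening: 0.0334
```

Horizontal force is back to about zero and vertical is up about 4.5 N, so it is on both flanks. I'll check with the cameras.

```bash
python3 - <<'E'
from h import *
K,T=cal("wrist"); w=robot.read_camera("wrist")[:,:,::-1].copy(); s=robot.read_camera("scene")[:,:,::-1].copy()
cv2.imwrite("pics/w5raw.png",w); cv2.imwrite("pics/s5raw.png",s)
c=robot.observe(); p=c["tool_pos"]; E=np.array([.5367,-.0456,.075]); yaw=.184
parts=[pose(E[0]-.046*np.cos(yaw),E[1]-.046*np.sin(yaw),.077,yaw,q) for q in leafparts()]
for im,(K,T),n,(x,y,X,Y),f in((w,(K,T),"w5",(220,100,430,300),3),(s,cal("scene"),"s5",(240,230,350,320),6)):
    v=cv2.resize(im,None,fx=f,fy=f,interpolation=cv2.INTER_CUBIC); o=v.copy()
    for q in parts:
        h=cv2.convexHull(((proj(q,K,T)+.5)*f).astype(np.float32)); cv2.polylines(o,[h.astype(int)],True,(0,255,0),1)
    cv2.imwrite(f"pics/{n}.png",o[y*f:Y*f,x*f:X*f])
E
```

```text
(no output)
```

View pics/w5.png

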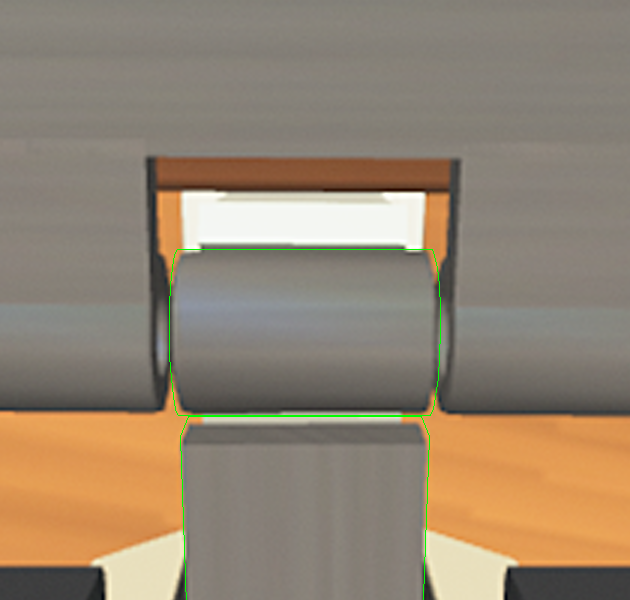

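View pics/s5.png

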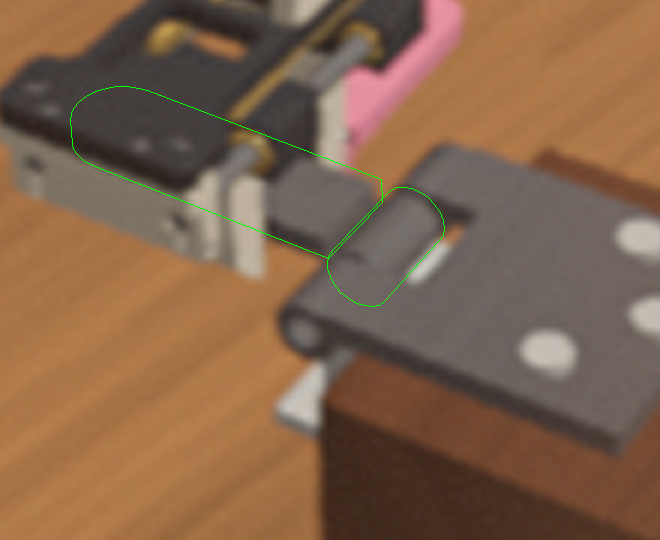

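```bash
python3 -m crank '{"xyz":[[0,0.05,0],[0,0,0],[0,0,0],[0,0,0],[0,0,0],[0,0,0]],"roll":[0,0,0,0,0,0]}'; python3 - <<'E'
from h import *
for i in range(4):
    im=robot.read_camera("top"); s=robot.observe(); print(s["contact_force"].round(2),s["tool_pos"].round(4),s["opening"])
im=im[:,:,::-1]; a=cv2.imread("pics/top0.png"); cv2.imwrite("pics/t6.png",im)
print([float(np.abs(im[y:Y,x:X].astype(int)-a[y:Y,x:X]).mean().round(2)) for x,y,X,Y in((455,230,500,298),(480,168,500,230),(160,145,232,265))])
E
```

```text
time: 12.55
tool_pos: [0.4903, -0.0547, 0.0603]
tool_rot: [-1.571, 0.0, -2.958]
contact_force: [-1.1, 0.1, 5.9]
opening: 0.0331
[-1.03  0.2   4.36] [ 0.4903 -0.0547  0.0603] 0.0335064943909561
[-2.52  0.75  4.39] [ 0.4903 -0.0547  0.0603] 0.03350282187195703
[-1.74  0.8   5.34] [ 0.4903 -0.0547  0.0603] 0.0334095447425591
[-2.01  0.21  5.47] [ 0.4903 -0.0547  0.0603] 0.033898930304580493
[1.07, 1.26, 2.46]
```

View pics/t6.png

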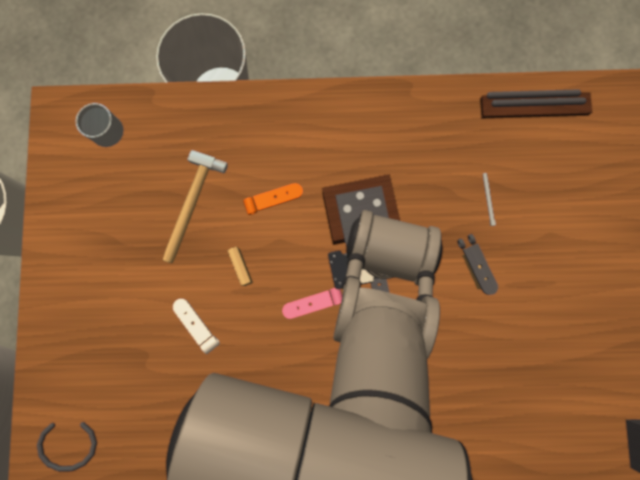

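Spare leaf (478,265), pin (489,198) and hammer (190,205) are unmoved, and the strap is pressed into the V with about 8 N. Handing in.

```bash
python3 -c "
from cell import robot
print(robot.hand_in())"
```

```text
the job is handed in; nothing more can be done
None
```

I gripped the single-knuckle strap leaf on its plate edges at 40 N and lifted it off its batten. I then lowered its knuckle between the jamb knuckles into the V rest and handed in with the gripper still holding it. It finished at about 12.6 s; `hand_in()` reported no verdict.

**What the last checks showed**
- **Seating:** there is about 8 N of upward force over the leaf's weight and 1–2.5 N sideways, with the tool steady. I eased the leaf back 0.7 mm when it first touched the far flank.
- **Fit in the gap:** in the wrist view the barrel is centred in the gap and level with the jamb knuckles.
- **Yaw:** the tool yaw is within 0.001 rad of my estimate of the jamb's.
- **Bystanders:** the spare leaf, pin and hammer look unmoved in the last top view.

**What disagreed:** the tool ended 1.9 mm lower than I calculated for a perfect seat. I put this down to the leaf slipping or tilting slightly in the grip, up to about 0.04 rad, which is inside the 0.14 rad limit. I did not measure the knuckle's height or the strap's tilt directly.

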